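Change the bench over from mains to generator

ROBOT

A 6-joint arm with a two-finger parallel gripper is mounted at the origin on the work surface. World frame = base frame: x ahead of the robot, y to its left, z up, the work surface at z = 0. Lengths are in m, angles in rad, forces in N, time in s.
With the tool pointing down it reaches from about 0.375 to 0.975 m from the base axis. Payload 3.8 kg.
Tool frame: the origin (TCP) lies midway between the tips of the shut fingers; the grasp point (between the pads) lies bot.grasp_offset behind it (bot.grasp_offset is the distance from the TCP to the grasp point, in m); z points along the fingers, y is the direction in which the jaws open and shut (so a half turn about z gives the same grasp; the last joint's range is limited). The gripper opens to 85 mm and grips with 20 to 120 N. Pads are 22 mm wide; open, the fingers measure 114 mm over their backs; the gripper's body (76 mm by 85 mm) begins 54 mm behind the grasp point. The pads swing forward as they close: fully open they stand 13 mm farther back than shut.
Start: joints at [-1.245, 0.264, 1.604, -0, 1.274, -0.037], TCP at [0.24, -0.631, 0.202] pointing down, gripper open.
Joint ranges: [-2.63, 2.63], [-0.94, 2.18], [0.31, 2.57], [-1.31, 4.45], [0, 2.66], [-2.55, 2.55]. Speed limits (rad/s): [2.57, 2.57, 3.14, 3.14, 3.14, 3.14].

INTERFACE

Orientations are given as a rotation vector (axis times angle).
In Python, from workcell import read_state, viewer, job, bot gives the robot as it stands.
- The arm moves only by the shell command python3 -m crank 'ROWS' [FORCE]. ROWS is text: rows parted by semicolons, each of 7 numbers parted by spaces: the shift along the tool's x, y, z in mm, then the turn, a rotation vector about the tool's x, y, z in rad, then the closure in counts, from 0 (fully open) to 255 (shut). A call has 1 to 20 rows; each row is the pose to reach, as a shift and turn from the pose commanded when the call began, along the tool's axes at that moment; what a row does not reach only later rows make up. A row lasts 1/8 s, in which the tool goes at most 62.5 mm and 10.7 degrees, less where a joint would pass 70% of its speed; a pose out of reach is approached as far as the arm can. A call with a gripper value outside its range is refused whole. The fingers move at their own pace and stop on an object; FORCE is the grip in N (left out, the last holds). Time passes only in rows, so rows that repeat a pose let the fingers close. It gives the time, the measured TCP pose, the force and the opening at its end, in the units of the state.
- read_state(): the state, without advancing time (a new reading comes with each control period).
- viewer.read_camera(name): name is "scene" or "side" or "wrist"; returns a dict with "pixels" (400x640x3 uint8, red, green, blue), "vertical_fov" (degrees; the focal length in pixels is half the picture's height over the tangent of half this angle, whatever the lens; pixels are square), "cx", "cy" (the principal point, pixels), "view" (4x4, takes a point from world to camera coordinates); the wrist camera has in their place "tool_from_camera" (4x4, takes a point from camera to tool coordinates, whose origin is the TCP and whose axes are the flange's). Camera axes: x right, y up, looking along -z (the intrinsics and any distortion apply to the point x, -y, -z); pixel columns grow to the right and rows downward; lengths in m; the calibration is good to about 2 mm. A picture is of the moment at which its call begins: read the wrist's pose just before it. There is no depth.
- job.finish_job(): hands the job in, once; it reports no verdict.
The state is a dict: "time": time; "q": joint angles; "joint_vel": joint speeds; "joint_torque": joint torques, N m; "tool_pos": TCP position; "tcp_rot": TCP orientation; "wrist_force": force on the tool from outside, world axes, zero at the start; "torque": the same for the moment, N m; "width": opening from 0.0 (shut) to 1.0 (fully open).
Only numpy, scipy, OpenCV 4.12 (cv2) and the standard library are available. Lean on these libraries where they do the work, as an engineer would, in place of code of your own. Each camera call takes 0.05 s, during which the arm holds its last target.

TASK

Change the bench supply over from mains (blue side) to generator (yellow side) on the switch with the red grip: lift the sprung grip along the lever to free it, bring the lever to upright centre-off, let the pin drop fully into the middle notch, let go and leave it untouched there for two seconds. Then take hold again, lift it over the higher step and move the lever to the yellow side, with the pin dropped fully into that notch, and let go. Leave the switch with the black grip and the things lying about where they are.

Things in the scene. Friction and masses are not known exactly. Their poses are not given: they have to be found in the camera images.
- feed: Grey box bolted to the bench, 110 x 170 x 60 mm (x, y, z), whose lever has the RED grip; origin at the centre of its underside. Its +y end is yellow (generator), its -y end blue (mains). Two upright steel gate plates, 12 mm thick, stand 22 mm either side of the lever, up to 163 mm above the bench, with a blue, a centre and a yellow notch at lever angles -0.55, 0, +0.55 rad.
- feed_notch (a point): Centre notch of the gate, 140 mm above the bench. A 10 mm brass pin across the grip's collar locks the lever while down in a 16 mm wide notch. It clears the low step (blue to centre) at 10 mm lift and the high step (centre to yellow) at 20 mm: lifted about 15 mm, the lever leaves blue and stops firmly against the high step's side just past centre (about +0.045 rad).
- feed_pivot (a point): Point on the pivot of the red lever, 55 mm above the bench; same axes as the box. The lever turns about the box's x axis through it, so it swings in the box's y-z plane.
- feed_grip (a point): Centre of the red grip: a cylinder 32 mm across, 70 mm long along the lever, its centre 150 mm from the pivot when down, plus the lift. Its z axis points along the lever to the free end. The collar below is 22 mm across. Grip it across the box's x direction, a finger either side of the plane in which the lever swings.
- feed_lever (a joint): Angle of the red-gripped lever, rad: 0 upright (centre off), negative leaning to the box's -y (blue, mains), positive to +y (yellow, generator). In a notch it has about 0.035 rad of play each way. It stays where it is left; turning it takes about 2 N at the grip.
- feed_collar (a joint): Lift of the red grip along its lever, m: 0 fully down in a notch, at most 0.030. A spring draws it down with about 4 N at 0 and 8 N at 0.030; over a step the pin rests on the step (reads 0.010 or 0.020) and does not go down.
- other_grip (a point): Centre of the BLACK grip of a second switch box of the same size and shape, whose lever stands upright at centre off: to be left alone.
- wrench: Loose steel wrench, 190 mm long along its x, lying on the bench; bystander.
- driver: Loose screwdriver with a yellow handle, 200 mm along its x; bystander.
- hammer: Loose hammer, 270 mm along its x; bystander.
- can_mid (a point): Middle of a standing red spray can, 60 mm across, 170 mm tall; bystander.
- bearing_mid (a point): Middle of a steel bearing ring, 62 mm across, 18 mm high, lying between the switches; bystander.
- sprocket_mid (a point): Middle of a dark sprocket, 100 mm across, 16 mm high, lying flat; bystander.

How it is judged:
By the outcome, as a careful person would: the job done as asked, in the order asked, and still so for the second after the job is handed in, with the robot touching nothing.
It also fails if it takes over 58 s, if anything falls off the work surface, if the arm or the gripper's body presses on something with over 40 N, if the wrist force passes 120 N, or if a joint passes its speed limit or range.

## Working session

There is one attempt and no reset: what is moved stays moved. The work goes in short steps, Python scripts to look and compute and a shell command to move; the robot and the scene stay as the last step left them, time stands still between calls to the robot, and variables do not carry over. Pictures are saved under pics/ and viewed, and the job is handed in when it is done.

```bash
ls; mkdir -p pics
python3 - <<'E'
from workcell import read_state, viewer, job, bot
import cv2,numpy as np
print(read_state()); print(bot.grasp_offset)
for n in ["scene","side","wrist"]:
    c=viewer.read_camera(n)
    cv2.imwrite(f"pics/{n}0.png",c["pixels"][:,:,::-1])
    print(n,{k:(np.round(v,4).tolist() if k!='pixels' else 0) for k,v in c.items()})
E
```

```text
pics
{'time': 0.0, 'q': array([-1.24491535e+00,  2.64774341e-01,  1.60539309e+00, -2.21955012e-05,
        1.27370721e+00, -3.68938119e-02]), 'joint_vel': array([-0.00036651, -0.0012104 ,  0.00228652,  0.00167013, -0.00107532,
       -0.00044434]), 'joint_torque': array([-8.51816844e-05, -5.15118599e+01, -3.67314684e+01, -2.92729128e-04,
        1.27630393e-02, -1.47911123e-05]), 'tool_pos': array([ 0.23927219, -0.63030188,  0.20083753]), 'tcp_rot': array([-3.08783277e+00, -5.66328898e-01,  5.48727987e-04]), 'wrist_force': array([-0.65249393,  0.912099  , -0.20092537]), 'torque': array([-0.00032017, -0.01949698, -0.00702725]), 'width': 0.9992531288509183}
0.0187
scene {'pixels': 0, 'vertical_fov': 42.9954, 'cx': 322.9423, 'cy': 191.3439, 'view': [[0.0907, 0.9959, -0.0053, -0.014], [-0.6132, 0.06, 0.7876, 0.2413], [0.7847, -0.0682, 0.6162, -1.9328], [0.0, 0.0, 0.0, 1.0]]}
side {'pixels': 0, 'vertical_fov': 42.1605, 'cx': 322.1017, 'cy': 192.397, 'view': [[-0.923, -0.3849, 0.0037, 0.5007], [0.271, -0.6429, 0.7164, -0.2606], [-0.2734, 0.6622, 0.6977, -1.1962], [0.0, 0.0, 0.0, 1.0]]}
wrist {'pixels': 0, 'vertical_fov': 67.7912, 'cx': 319.9879, 'cy': 200.5665, 'tool_from_camera': [[0.0004, 0.9511, 0.3087, 0.0788], [1.0, -0.0005, 0.0002, 0.0003], [0.0004, 0.3087, -0.9511, -0.1724], [0.0, 0.0, 0.0, 1.0]]}
```

View pics/scene0.png

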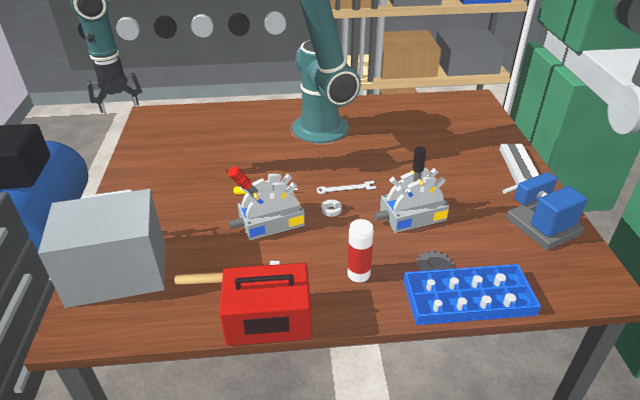

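View pics/side0.png

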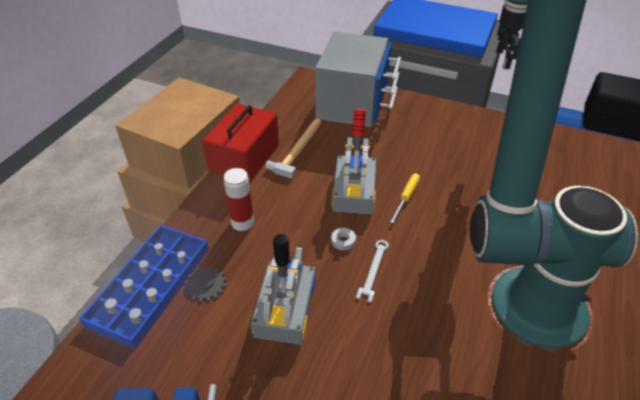

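View pics/wrist0.png

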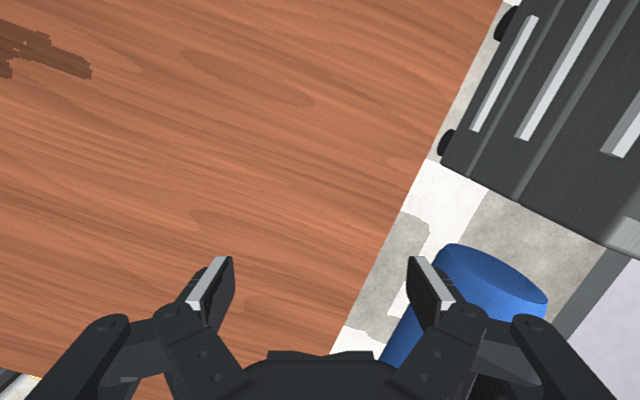

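Run:
```python
import cv2
a=cv2.imread("pics/scene0.png")[155:245,215:315]; cv2.imwrite("pics/sc_crop.png",cv2.resize(a,None,fx=6,fy=6,interpolation=cv2.INTER_CUBIC))
a=cv2.imread("pics/side0.png")[100:220,310:430]; cv2.imwrite("pics/si_crop.png",cv2.resize(a,None,fx=5,fy=5,interpolation=cv2.INTER_CUBIC))
```

```text
(no output)
```

View pics/sc_crop.png

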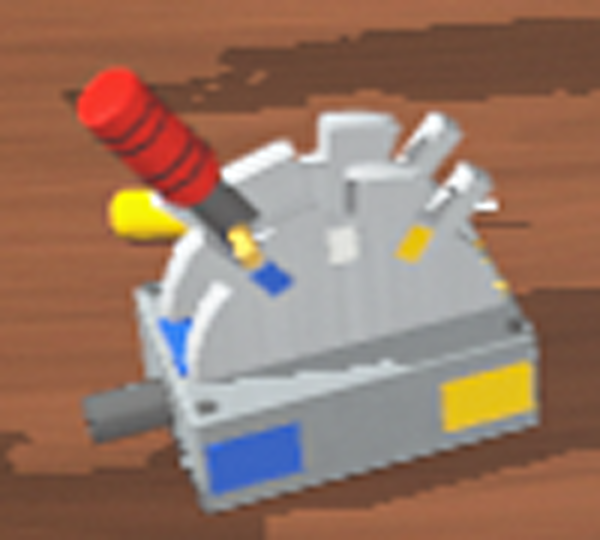

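View pics/si_crop.png

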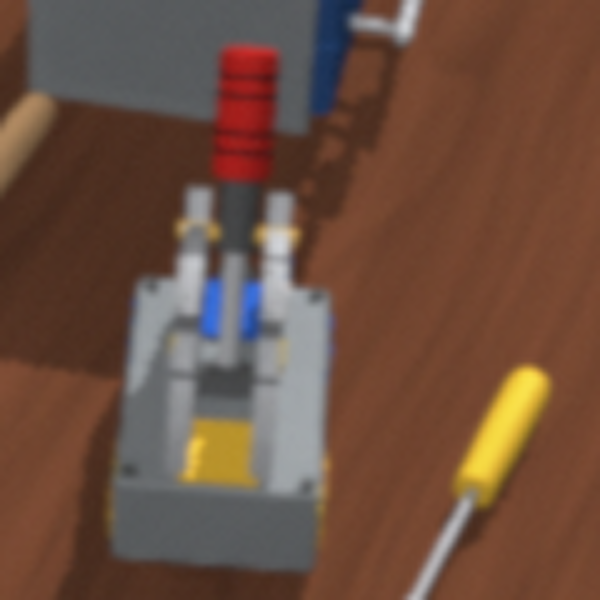

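```bash
cat > h.py <<'E'
from workcell import read_state, viewer, job, bot
import cv2,numpy as np
from scipy.optimize import least_squares
from scipy.spatial.transform import Rotation as R
def proj(c,P):
    P=np.atleast_2d(P); v=np.asarray(c["view"]); p=P@v[:3,:3].T+v[:3,3]
    f=200/np.tan(np.radians(c["vertical_fov"])/2)
    return np.c_[c["cx"]+f*p[:,0]/-p[:,2], c["cy"]+f*-p[:,1]/-p[:,2]]
def boxpt(s,P):
    return R.from_euler('z',s[2]).apply(np.atleast_2d(P))+[s[0],s[1],0]
def grip(s,a,d): return boxpt(s,[[0,-0,0.055]]) + R.from_euler('z',s[2]).apply([[0,d*np.sin(a),d*np.cos(a)]])
E
python3 - <<'E'
from h import *
sc=viewer.read_camera("scene"); si=viewer.read_camera("side")
X,Y,Z=.055,.085,.06
A=np.array([[X,-Y,0],[X,Y,0],[X,-Y,Z],[X,Y,Z],[-X,-Y,Z]]);a=np.array([[249.7,240.3],[304.5,225],[246.7,225],[304.2,211.7],[238,203.3]])
B=np.array([[X,Y,0],[-X,Y,0],[X,Y,Z],[-X,Y,Z],[X,-Y,Z],[-X,-Y,Z]]);b=np.array([[332.4,211.4],[373,213.6],[333,197.4],[374,199],[337,156.4],[376,158.4]])
f=lambda s:np.r_[(proj(sc,boxpt(s,A))-a).ravel(),(proj(si,boxpt(s,B))-b).ravel()]
r=least_squares(f,[.6,-.2,0],loss='soft_l1');print(r.x);print(f(r.x).reshape(-1,2).round(1))
for g,n in ((lambda s:(proj(sc,boxpt(s,A))-a).ravel(),'sc'),(lambda s:(proj(si,boxpt(s,B))-b).ravel(),'si')):
    q=least_squares(g,r.x);print(n,q.x,abs(q.fun).max())
for d in(.115,.185): print(proj(sc,grip(r.x,-.55,d)),proj(si,grip(r.x,-.55,d)))
E
```

```text
[ 0.52254847 -0.186605    0.30192036]
[[-0.5  0.9]
 [ 0.5  0.7]
 [ 0.4  0.5]
 [ 0.2 -1.6]
 [-1.2 -0.9]
 [-0.1  1.1]
 [-0.1  1.7]
 [-0.3 -0.7]
 [ 0.6  0.6]
 [ 0.3 -1.3]
 [-0.2 -0.8]]
sc [ 0.52273463 -0.18578159  0.28747541] 1.2374630060696745
si [ 0.52303297 -0.1871673   0.30676404] 1.4797342212858098
[[247.09738606 185.61306799]] [[357.84195295 135.90419661]]
[[231.58630502 171.03123285]] [[359.60301275 109.70379201]]
```

```bash
cat >> h.py <<'E'
S=np.array([.5226,-.1866,.30]); PZ=.055
def target(a,d,s=None):
    s=S if s is None else s
    Rz=R.from_euler('z',s[2]); u=Rz.apply([0,np.sin(a),np.cos(a)]); xb=Rz.apply([1,0,0])
    p=np.array([s[0],s[1],PZ])+u*(d-bot.grasp_offset)
    return p,R.from_matrix(np.c_[np.cross(xb,-u),xb,-u])
def rel(p0,r0,p,r):
    return np.r_[r0.inv().apply(p-p0)*1000,(r0.inv()*r).as_rotvec()]
def meas():
    st=read_state(); return st['tool_pos'],R.from_rotvec(st['tcp_rot'])
def show(*ts):
    p0,r0=meas()
    for t in ts: print(rel(p0,r0,*t).round(3).tolist())
def ground(c,uv,z):
    v=np.asarray(c["view"]);f=200/np.tan(np.radians(c["vertical_fov"])/2)
    d=v[:3,:3].T@np.array([(uv[0]-c["cx"])/f,-(uv[1]-c["cy"])/f,-1]);o=-v[:3,:3].T@v[:3,3]
    return o+d*(z-o[2])/d[2]
E
python3 - <<'E'
from h import *
sc=viewer.read_camera("scene"); si=viewer.read_camera("side")
for uv in [(318,118),(372,125)]: print('grey',ground(si,uv,0))
print(ground(sc,(62,305),0),ground(sc,(165,265),0))
t=target(-.55,.28);print(t[0])
show(t,target(-.55,.16))
E
```

```text
grey [ 0.75318315 -0.47012954  0.        ]
grey [ 0.57654276 -0.50330875  0.        ]
[ 0.78634715 -0.71148196  0.        ] [ 0.67169639 -0.47603424  0.        ]
[ 0.56296161 -0.31707811  0.27776466]
[413.786, -178.616, -75.797, 0.413, 0.44, -1.467]
[417.722, -241.158, 26.541, 0.413, 0.44, -1.467]
```

```bash
python3 -m crank '30 -12 -40 0.03 0.03 -0.11 0; 69 -30 -70 0.07 0.07 -0.24 0; 103 -45 -90 0.1 0.11 -0.36 0; 138 -60 -100 0.137 0.147 -0.49 0; 172 -75 -105 0.17 0.18 -0.61 0; 207 -90 -105 0.2 0.22 -0.73 0; 241 -104 -105 0.24 0.257 -0.856 0; 276 -119 -100 0.275 0.293 -0.978 0; 310 -134 -95 0.31 0.33 -1.1 0; 345 -149 -90 0.344 0.367 -1.22 0; 379 -164 -82 0.38 0.403 -1.345 0; 414 -179 -76 0.413 0.44 -1.467 0; 414 -179 -76 0.413 0.44 -1.467 0; 414 -179 -76 0.413 0.44 -1.467 0' 80
python3 - <<'E'
from h import *
show(target(-.55,.28),target(-.55,.16)); print(read_state()['q'])
for n in ['wrist','scene','side']:
    cv2.imwrite(f"pics/{n}1.png",viewer.read_camera(n)["pixels"][:,:,::-1])
E
```

```text
time: 2.1
tool_pos: [0.5629, -0.317, 0.278]
tcp_rot: [-1.582, -2.144, -0.444]
wrist_force: [-0.7, -0.3, -0.2]
width: 1.002
[-0.183, 0.05, 0.12, -0.001, 0.001, -0.001]
[-0.033, 0.119, 120.12, -0.001, 0.001, -0.001]
[-0.71343292  0.49498885  1.2561002   0.29124481  1.85751927 -0.99687666]
```

View pics/wrist1.png

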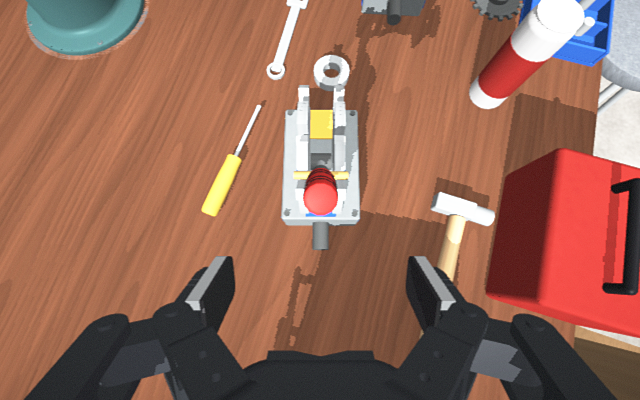

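View pics/side1.png

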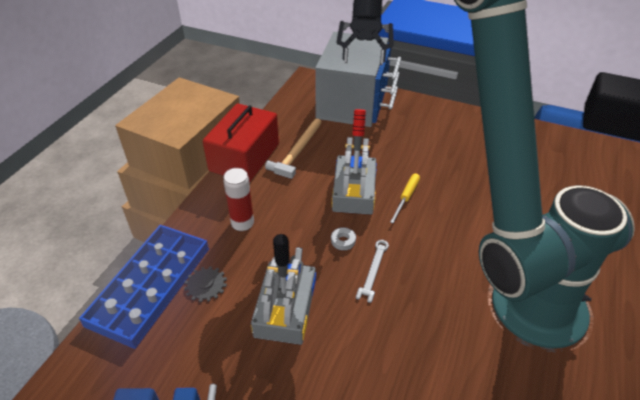

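View pics/scene1.png

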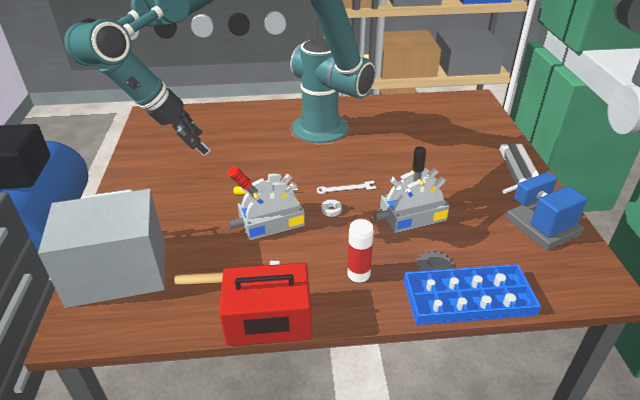

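Run:
```python
from h import *
c=viewer.read_camera("wrist");T=c["tool_from_camera"];f=200/np.tan(np.radians(c["vertical_fov"])/2)
p0,r0=meas()
def w(P):
    t=r0.inv().apply(np.atleast_2d(P)-p0); k=(t-T[:3,3])@T[:3,:3]
    return np.c_[c["cx"]+f*k[:,0]/-k[:,2],c["cy"]-f*k[:,1]/-k[:,2]].round(1)
print(w(grip(S,-.55,.185)),w(grip(S,-.55,.115)))
X,Y,Z=.055,.085,.06
print(w(boxpt(S,[[X,-Y,Z],[-X,-Y,Z],[X,Y,Z],[-X,Y,Z]])))
a=c["pixels"][100:260,270:370,::-1]; cv2.imwrite("pics/w_crop.png",cv2.resize(a,None,fx=3.7,fy=3.7,interpolation=cv2.INTER_CUBIC))
```

```text
[[321.1 198.6]] [[320.8 179.3]]
[[360.2 216.6]
 [281.1 216.7]
 [356.6 106.6]
 [284.3 106.6]]
```

View pics/w_crop.png

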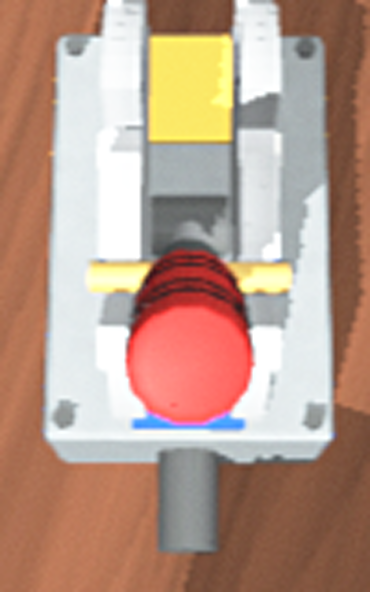

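```bash
python3 -m crank '0 0 40 0 0 0 0; 0 0 80 0 0 0 0; 0 0 110 0 0 0 0; 0 0 120 0 0 0 0; 0 0 120 0 0 0 0; 0 0 120 0 0 0 255; 0 0 120 0 0 0 255; 0 0 120 0 0 0 255; 0 0 120 0 0 0 255; 0 0 120 0 0 0 255; 0 0 120 0 0 0 255; 0 0 120 0 0 0 255' 80
python3 - <<'E'
from h import *
print(read_state()['width'],read_state()['wrist_force'],meas()[0])
for n in ['wrist','scene','side']:
    cv2.imwrite(f"pics/{n}2.png",viewer.read_camera(n)["pixels"][:,:,::-1])
a=cv2.imread("pics/scene2.png")[130:245,175:315]; cv2.imwrite("pics/sc2.png",cv2.resize(a,None,fx=5,fy=5,interpolation=cv2.INTER_CUBIC))
E
```

```text
time: 3.8
tool_pos: [0.5449, -0.2579, 0.1768]
tcp_rot: [-1.583, -2.147, -0.445]
wrist_force: [-1.3, -3.7, 5.9]
width: 0.339
0.3385179280552976 [-1.27399189 -3.73596999  5.92877721] [ 0.54486416 -0.25787218  0.17683777]
```

View pics/wrist2.png

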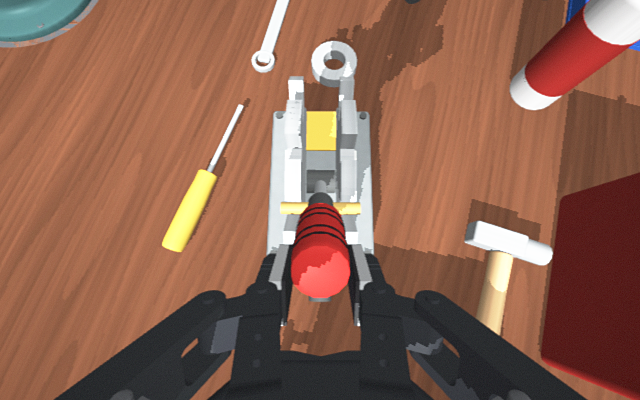

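View pics/sc2.png

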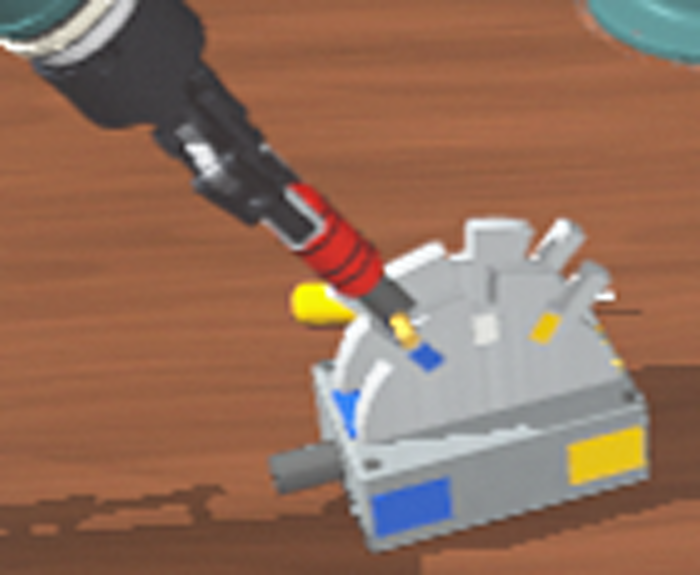

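```bash
python3 -m crank '0 0 -4 0 0 0 255; 0 0 -8 0 0 0 255; 0 0 -12 0 0 0 255; 0 0 -15 0 0 0 255; 0 0 -15 0 0 0 255; 0 0 -15 0 0 0 255' 80
python3 - <<'E'
from h import *
p,r=meas();print(read_state()['width'],read_state()['wrist_force'],p)
sc=viewer.read_camera("scene")
cv2.imwrite("pics/scene3.png",sc["pixels"][:,:,::-1])
a=cv2.imread("pics/scene3.png")[130:245,175:315]; cv2.imwrite("pics/sc3.png",cv2.resize(a,None,fx=5,fy=5,interpolation=cv2.INTER_CUBIC))
d=.55;
for k in np.linspace(0,1,9): 
  L0,li=141.3+15,0; a=d*k; print(round((L0+li)*np.sin(a),1),round(L0-(L0+li)*np.cos(a),1),round(-a,3))
E
```

```text
time: 4.7
tool_pos: [0.5467, -0.2644, 0.1885]
tcp_rot: [-1.581, -2.145, -0.445]
wrist_force: [-0.8, 1.7, -6.7]
width: 0.336
0.3362693793989591 [-0.82412728  1.70914409 -6.74398103] [ 0.54666891 -0.26443793  0.18845543]
0.0 0.0 -0.0
10.7 0.4 -0.069
21.4 1.5 -0.138
32.0 3.3 -0.206
42.4 5.9 -0.275
52.7 9.1 -0.344
62.7 13.1 -0.413
72.3 17.8 -0.481
81.7 23.1 -0.55
```

View pics/sc3.png

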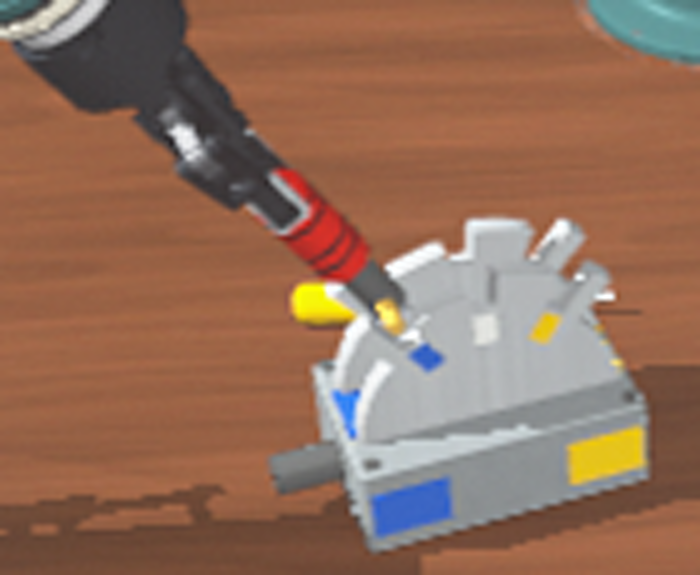

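```bash
python3 -m crank '0 0 -1.5 0 0 0 255; 5.4 0 -1.4 0 -0.034 0 255; 10.8 0 -1.1 0 -0.069 0 255; 21.6 0 0 0 -0.138 0 255; 32.3 0 1.8 0 -0.206 0 255; 42.8 0 4.4 0 -0.275 0 255; 53.2 0 7.7 0 -0.344 0 255; 63.3 0 11.7 0 -0.413 0 255; 73.0 0 16.4 0 -0.481 0 255; 78 0 19 0 -0.517 0 255;  78 0 19 0 -0.517 0 255' 80
python3 - <<'E'
from h import *
p,r=meas();print(read_state()['width'],read_state()['wrist_force'],p)
show(target(0,.175))
print(r.as_matrix().round(3))
sc=viewer.read_camera("scene")
cv2.imwrite("pics/scene4.png",sc["pixels"][:,:,::-1])
a=cv2.imread("pics/scene4.png")[130:245,205:325]; cv2.imwrite("pics/sc4.png",cv2.resize(a,None,fx=5,fy=5,interpolation=cv2.INTER_CUBIC))
si=viewer.read_camera("side")
cv2.imwrite("pics/side4.png",si["pixels"][:,:,::-1])
E
```

```text
time: 6.12
tool_pos: [0.5241, -0.1898, 0.214]
tcp_rot: [-1.848, -2.51, -0.032]
wrist_force: [0.9, 1.4, -6.2]
width: 0.334
0.33421094756970976 [ 0.8707776   1.38176273 -6.19665804] [ 0.52413565 -0.18981272  0.21399072]
[3.435, -0.517, 2.802, 0.002, -0.032, 0.002]
[[-0.297  0.955 -0.008]
 [ 0.954  0.297  0.031]
 [ 0.032  0.002 -0.999]]
```

View pics/sc4.png

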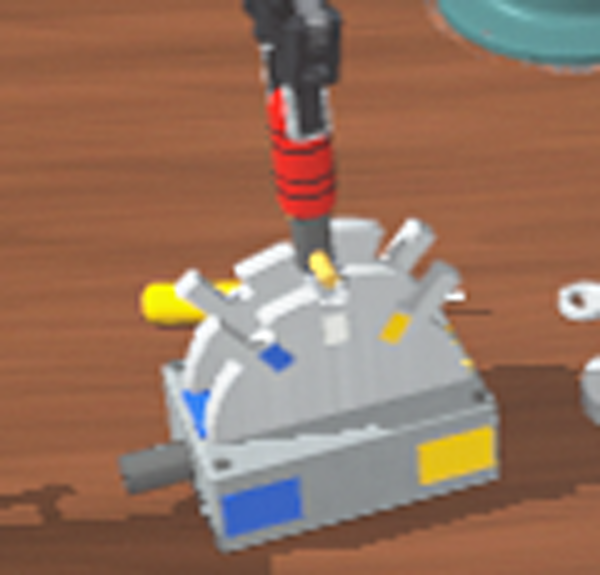

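```bash
python3 -m crank '1 0 0 0 -0.012 0 255; 2 0 0 0 -0.025 0 255; 2 0 4 0 -0.025 0 255; 2 0 8 0 -0.025 0 255; 2 0 12 0 -0.025 0 255; 2 0 16 0 -0.025 0 255; 2 0 16 0 -0.025 0 255; 2 0 16 0 -0.025 0 255' 80
python3 - <<'E'
from h import *
p,r=meas();print(read_state()['width'],read_state()['wrist_force'],p)
show(target(0,.16))
sc=viewer.read_camera("scene")
cv2.imwrite("pics/scene5.png",sc["pixels"][:,:,::-1])
a=cv2.imread("pics/scene5.png")[130:245,205:325]; cv2.imwrite("pics/sc5.png",cv2.resize(a,None,fx=5,fy=5,interpolation=cv2.INTER_CUBIC))
E
```

```text
time: 7.22
tool_pos: [0.5238, -0.189, 0.1973]
tcp_rot: [-1.861, -2.524, -0.007]
wrist_force: [4.1, -1.1, -6.5]
width: 0.338
0.3379088732565346 [ 4.10326078 -1.10747211 -6.52533492] [ 0.52375858 -0.18900851  0.19726407]
[2.637, -0.395, 0.982, 0.001, -0.007, 0.0]
```

View pics/sc5.png

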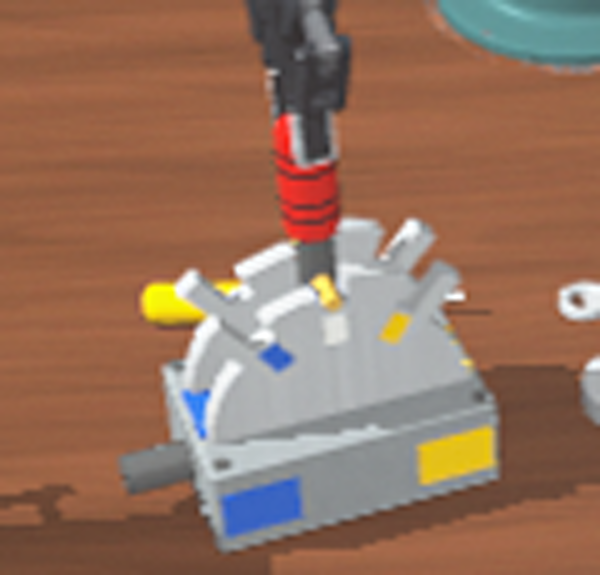

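```bash
python3 -m crank '0 0 0 0 0 0 0; 0 0 0 0 0 0 0; 0 0 0 0 0 0 0; 0 0 0 0 0 0 0; 0 0 0 0 0 0 0; 0 0 -30 0 0 0 0; 0 0 -60 0 0 0 0; 0 0 -100 0 0 0 0; 0 0 -100 0 0 0 0; 0 0 -100 0 0 0 0' 80
python3 - <<'E'
from h import *
p,r=meas();print(read_state()['width'],read_state()['wrist_force'],p)
show(target(0,.16))
for n in ['wrist','scene','side']:
    cv2.imwrite(f"pics/{n}6.png",viewer.read_camera(n)["pixels"][:,:,::-1])
a=cv2.imread("pics/scene6.png")[150:235,215:315]; a=cv2.resize(a,None,fx=5,fy=5,interpolation=cv2.INTER_CUBIC)
b=cv2.imread("pics/side6.png")[110:220,320:400]; b=cv2.resize(b,None,fx=3.86,fy=3.86,interpolation=cv2.INTER_CUBIC)[:425]
cv2.imwrite("pics/c6.png",np.hstack([a,b[:,:300]]))
E
```

```text
time: 8.52
tool_pos: [0.5236, -0.1896, 0.2968]
tcp_rot: [-1.861, -2.524, -0.007]
wrist_force: [-0.0, -0.6, -0.7]
width: 1.004
1.0038822570425217 [-0.02965345 -0.60898786 -0.69502384] [ 0.52355052 -0.18958275  0.29680373]
[2.404, -0.016, 100.524, -0.0, -0.007, 0.0]
```

View pics/c6.png

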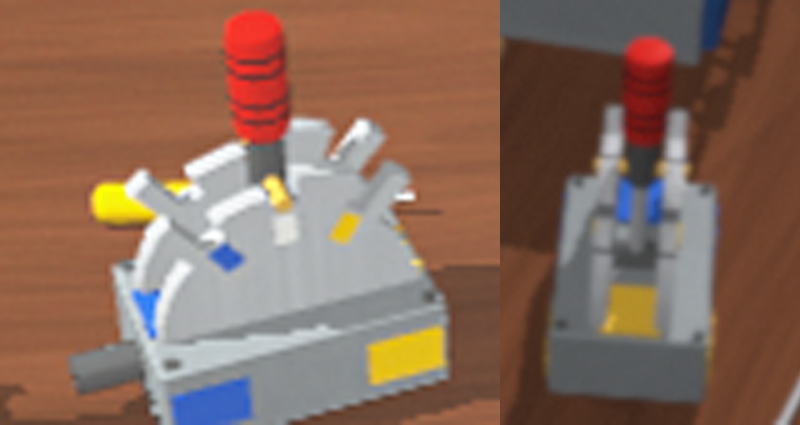

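View pics/wrist6.png

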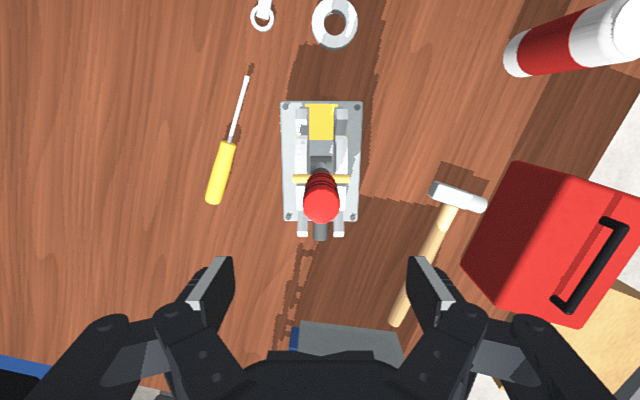

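Run:
```python
from h import *
sc=viewer.read_camera("scene");si=viewer.read_camera("side")
for a in(-.03,0,.03):
  for L in (0,.01): print(a,L,proj(sc,grip(S,a,.185+L)).round(1),proj(si,grip(S,a,.185+L)).round(1), 'pinend',[proj(sc,boxpt(S,[[.03,(.085+L)*np.sin(a),.055+(.085+L)*np.cos(a)]])).round(1)])
```

```text
-0.03 0 [[263.7 155. ]] [[358.7 121.8]] pinend [array([[270.7, 190.5]])]
-0.03 0.01 [[263.3 152. ]] [[358.9 118.5]] pinend [array([[270.4, 187.7]])]
0 0 [[265.6 154.6]] [[358.6 123.1]] pinend [array([[271.6, 190.3]])]
0 0.01 [[265.4 151.5]] [[358.8 119.9]] pinend [array([[271.4, 187.4]])]
0.03 0 [[267.6 154.1]] [[358.5 124.5]] pinend [array([[272.5, 190.1]])]
0.03 0.01 [[267.5 151. ]] [[358.7 121.3]] pinend [array([[272.3, 187.2]])]
```

Run:
```python
import cv2,numpy as np
a=cv2.imread("pics/scene6.png")[150:205,240:300]; a=cv2.resize(a,None,fx=10,fy=10,interpolation=cv2.INTER_CUBIC)
cv2.imwrite("pics/c6b.png",a)
```

```text
(no output)
```

View pics/c6b.png

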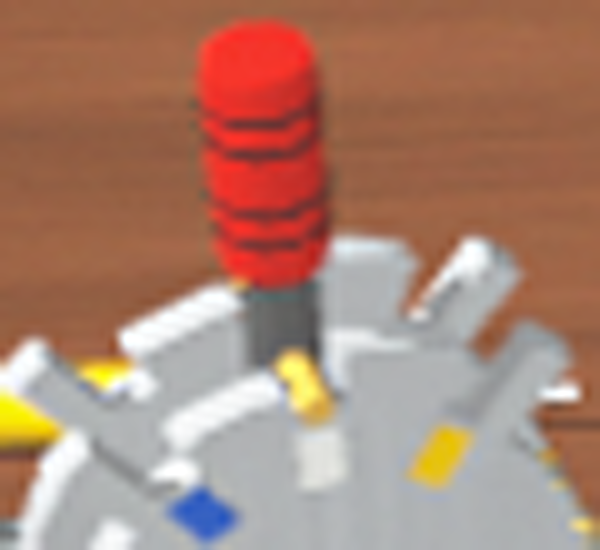

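```bash
python3 -m crank '0 0 0 0 0 0 0; 0 0 0 0 0 0 0; 0 0 0 0 0 0 0; 0 0 0 0 0 0 0; 0 0 0 0 0 0 0; 0 0 0 0 0 0 0; 0 0 0 0 0 0 0; 0 0 0 0 0 0 0; 0 0 0 0 0 0 0; 0 0 0 0 0 0 0; 0 0 0 0 0 0 0; 0 0 0 0 0 0 0; 0 0 0 0 0 0 0; 0 0 0 0 0 0 0; 0 0 0 0 0 0 0; 0 0 0 0 0 0 0; 0 0 0 0 0 0 0; 0 0 0 0 0 0 0; 0 0 0 0 0 0 0; 0 0 0 0 0 0 0' 80
python3 -m crank '0 0 40 0 0 0 0; 1 0 80 0 0 0 0; 1 0 100 0 0 0 0; 1 0 100 0 0 0 0; 1 0 100 0 0 0 255; 1 0 100 0 0 0 255; 1 0 100 0 0 0 255; 1 0 100 0 0 0 255; 1 0 100 0 0 0 255; 1 0 100 0 0 0 255; 1 0 100 0 0 0 255' 80
python3 - <<'E'
from h import *
p,r=meas();print(read_state()['width'],read_state()['wrist_force'],p)
show(target(0,.16))
E
```

```text
time: 11.28
tool_pos: [0.5237, -0.1897, 0.2972]
tcp_rot: [-1.861, -2.524, -0.007]
wrist_force: [-0.2, -0.1, -0.5]
width: 0.999
time: 12.65
tool_pos: [0.5241, -0.1885, 0.1991]
tcp_rot: [-1.863, -2.526, -0.007]
wrist_force: [-0.9, 0.5, 5.7]
width: 0.334
0.3344253112792787 [-0.92157846  0.48063513  5.6733737 ] [ 0.52405217 -0.18849996  0.19908248]
[2.23, -0.831, 2.792, 0.002, -0.005, 0.0]
```

```bash
python3 -m crank '0 0 -5 0 0 0 255; 0 0 -10 0 0 0 255; 0 0 -15 0 0 0 255; 0 0 -20 0 0 0 255; 0 0 -26 0 0 0 255; 0 0 -26 0 0 0 255; 0 0 -26 0 0 0 255' 80
python3 - <<'E'
from h import *
p,r=meas();print(read_state()['width'],read_state()['wrist_force'],p)
show(target(0,.16))
sc=viewer.read_camera("scene")
cv2.imwrite("pics/scene7.png",sc["pixels"][:,:,::-1])
a=sc["pixels"][140:205,240:300,::-1]; cv2.imwrite("pics/sc7.png",cv2.resize(a,None,fx=8,fy=8,interpolation=cv2.INTER_CUBIC))
L=141.3+2.8+24.5
for a in np.linspace(0,.55,9): print(round(L*np.sin(a),1),round(L*(1-np.cos(a)),1),round(-a,3))
E
```

```text
time: 13.52
tool_pos: [0.5233, -0.188, 0.2231]
tcp_rot: [-1.861, -2.524, -0.007]
wrist_force: [4.9, 0.7, -8.2]
width: 0.337
0.3367038198410425 [ 4.93666783  0.65883761 -8.23469031] [ 0.52333721 -0.18796007  0.22309877]
[1.319, -0.312, 26.809, 0.0, -0.007, 0.0]
0.0 0.0 -0.0
11.6 0.4 -0.069
23.1 1.6 -0.138
34.5 3.6 -0.206
45.8 6.3 -0.275
56.8 9.9 -0.344
67.6 14.1 -0.413
78.0 19.2 -0.481
88.1 24.9 -0.55
```

View pics/sc7.png

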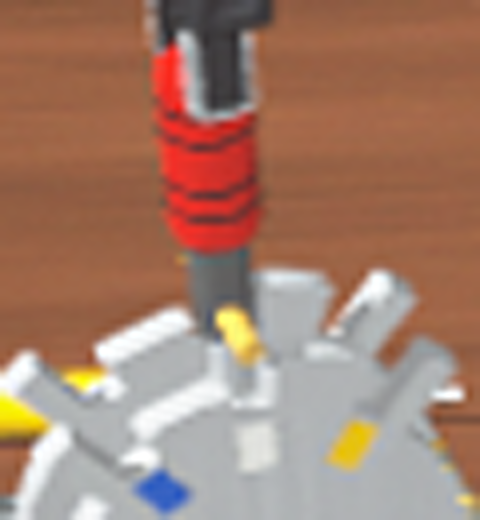

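```bash
python3 -m crank '0 0 -1.5 0 0 0 255; 5.8 0 -1.4 0 -0.034 0 255; 11.6 0 -1.1 0 -0.069 0 255; 23.1 0 0 0 -0.138 0 255; 34.6 0 2 0 -0.206 0 255; 46 0 4.8 0 -0.275 0 255; 57 0 8.4 0 -0.344 0 255; 68 0 12.6 0 -0.413 0 255; 78.5 0 17.7 0 -0.481 0 255; 84 0 20.5 0 -0.515 0 255; 88.5 0 23.4 0 -0.55 0 255; 88.5 0 23.4 0 -0.55 0 255; 88.5 0 23.4 0 -0.55 0 255' 80
python3 - <<'E'
from h import *
p,r=meas();print(read_state()['width'],read_state()['wrist_force'],p)
show(target(.55,.16))
sc=viewer.read_camera("scene")
cv2.imwrite("pics/scene8.png",sc["pixels"][:,:,::-1])
a=sc["pixels"][140:225,240:340,::-1]; cv2.imwrite("pics/sc8.png",cv2.resize(a,None,fx=6,fy=6,interpolation=cv2.INTER_CUBIC))
for L in (0,.025):print(proj(sc,boxpt(S,[[.03,(.085+L)*np.sin(.55),.055+(.085+L)*np.cos(.55)]])))
E
```

```text
time: 15.2
tool_pos: [0.4978, -0.1034, 0.2007]
tcp_rot: [1.583, 2.149, -0.439]
wrist_force: [6.1, -1.3, -8.6]
width: 0.334
0.33411794865815037 [ 6.06053643 -1.25993215 -8.60035791] [ 0.49777489 -0.1033535   0.20074491]
[1.939, -0.939, 28.366, 0.002, -0.007, 0.0]
[[287.03900466 190.07174447]]
[[291.10363456 182.91316522]]
```

View pics/sc8.png

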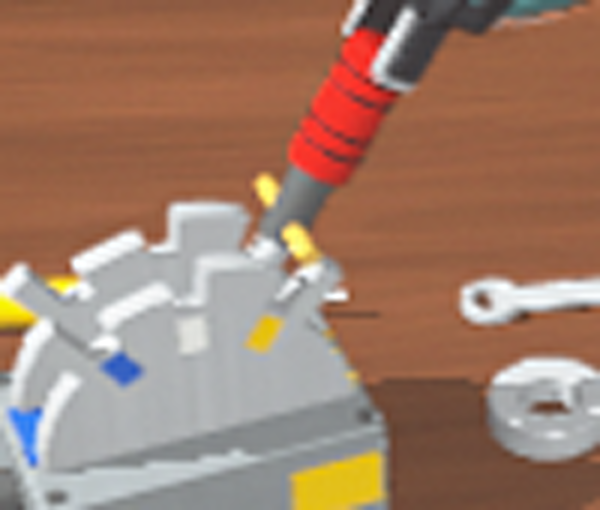

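```bash
python3 -m crank '0.5 0 5 0 0 0 255; 0.5 0 10 0 0 0 255; 0.5 0 15 0 0 0 255; 0.5 0 20 0 0 0 255; 0.5 0 25 0 0 0 255; 0.5 0 25 0 0 0 255; 0.5 0 25 0 0 0 255' 80
python3 - <<'E'
from h import *
p,r=meas();print(read_state()['width'],read_state()['wrist_force'],p)
show(target(.55,.16))
sc=viewer.read_camera("scene")
cv2.imwrite("pics/scene9.png",sc["pixels"][:,:,::-1])
a=sc["pixels"][140:225,240:340,::-1]; cv2.imwrite("pics/sc9.png",cv2.resize(a,None,fx=6,fy=6,interpolation=cv2.INTER_CUBIC))
E
```

```text
time: 16.12
tool_pos: [0.5017, -0.1158, 0.1796]
tcp_rot: [1.584, 2.148, -0.44]
wrist_force: [5.3, -1.2, -5.3]
width: 0.34
0.3403109147043308 [ 5.27503725 -1.19366224 -5.2705532 ] [ 0.50165773 -0.11580152  0.17956736]
[2.151, -0.923, 3.496, 0.002, -0.006, -0.001]
```

View pics/sc9.png

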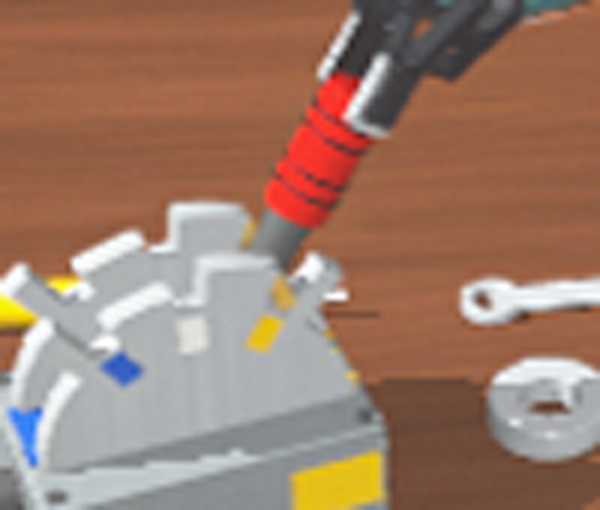

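In the yellow notch (pin end about 287, 189.5). Lower the last bit, release, retreat.

```bash
python3 -m crank '0 0 1 0 0 0 255; 0 0 1 0 0 0 255; 0 0 1 0 0 0 0; 0 0 1 0 0 0 0; 0 0 1 0 0 0 0; 0 0 1 0 0 0 0; 0 0 1 0 0 0 0; 0 0 -30 0 0 0 0; 0 0 -60 0 0 0 0; 0 0 -110 0 0 0 0; 0 0 -110 0 0 0 0; 0 0 -110 0 0 0 0; 0 0 -110 0 0 0 0; 0 0 -110 0 0 0 0' 80
python3 - <<'E'
from h import *
sc=viewer.read_camera("scene");si=viewer.read_camera("side")
cv2.imwrite("pics/scene10.png",sc["pixels"][:,:,::-1]);cv2.imwrite("pics/side10.png",si["pixels"][:,:,::-1])
a=sc["pixels"][150:225,240:320,::-1]; cv2.imwrite("pics/sc10.png",cv2.resize(a,None,fx=7,fy=7,interpolation=cv2.INTER_CUBIC))
for a in (.52,.55,.58):
  for L in (0,.01):print(a,L,proj(sc,grip(S,a,.185+L)).round(1),proj(sc,boxpt(S,[[.03,(.085+L)*np.sin(a),.055+(.085+L)*np.cos(a)]])).round(1))
E
```

```text
time: 17.92
tool_pos: [0.4832, -0.0617, 0.2715]
tcp_rot: [1.586, 2.15, -0.444]
wrist_force: [0.3, -0.6, 1.0]
width: 1.002
0.52 0 [[298.1 154.7]] [[286.3 189.9]]
0.52 0.01 [[299.7 151.7]] [[287.8 187. ]]
0.55 0 [[299.8 155.2]] [[287.  190.1]]
0.55 0.01 [[301.5 152.2]] [[288.7 187.2]]
0.58 0 [[301.4 155.7]] [[287.8 190.3]]
0.58 0.01 [[303.2 152.8]] [[289.5 187.4]]
```

View pics/sc10.png

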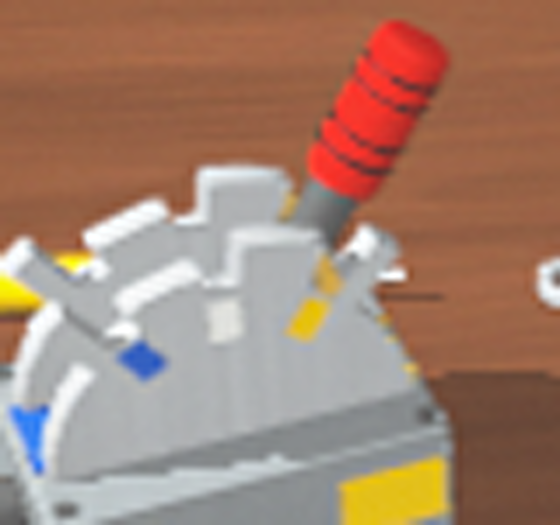

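View pics/scene10.png

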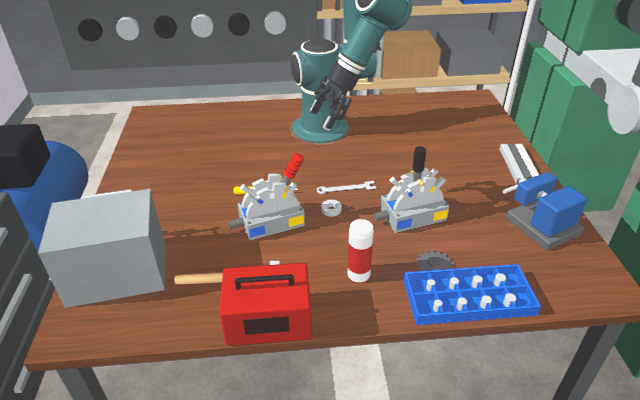

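View pics/side10.png

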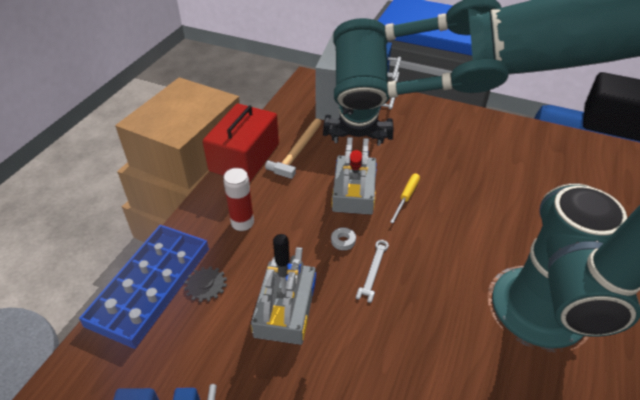

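Run:
```python
from workcell import job
print(job.finish_job())
```

```text
the job is handed in; nothing more can be done
None
```

The bench supply is now on generator: the red lever sits at the yellow side, and I handed the job in at about 18 s on the robot clock, against the 58 s limit.

- **Blue to centre:** I gripped the red grip, lifted it about 15 mm, swung the lever upright and lowered the pin into the centre notch. I then let go and left it untouched for more than 3 s.
- **Centre to yellow:** I took hold again, lifted about 25 mm, swung the lever over the high step to yellow, lowered the pin and let go. The gripper backed off 110 mm.
- **Last checks:** In the last scene picture the pin end is at (286.7, 189.6). That is within about half a pixel of where it should be with the lever at +0.55 rad and the grip fully down. The end of the grip is within about 1.3 px. The wrist forces I read were all around 10 N or less. The black-grip switch and the loose items look unmoved in the pictures.
- **Disagreement:** The wrist camera put the box 3–4 mm further toward blue than the two fixed cameras did. I used the fixed-camera position, and the pin seated in both notches.

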